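# Sort the laundry supplies back into their own drip trays

## Robot

A 7-joint arm with a two-finger parallel gripper is mounted at the origin on the work surface. World frame = base frame: x ahead of the robot, y to its left, z up, the work surface at z = 0. Lengths are in mm, angles in rad, forces in N, time in s.
With the tool pointing down it reaches from about 400 to 875 mm from the base axis. Payload 4.4 kg.
Tool frame: the origin (TCP) lies midway between the tips of the shut fingers; the grasp point (between the pads) lies ctrl.grip_depth behind it (ctrl.grip_depth is the distance from the TCP to the grasp point, in mm); z points along the fingers, y is the line along which they close (so a half turn about z gives the same grasp; the last joint's range is limited). The gripper opens to 85 mm and grips with 20 to 120 N. Pads are 22 mm wide; open, the fingers measure 114 mm over their backs; the gripper's body (76 mm by 85 mm) begins 54 mm behind the grasp point. The pads swing forward as they close: fully open they stand 13 mm farther back than shut.
Start: joints at [1.223, 0.628, 0.038, 1.517, -0.027, 0.996, -0.02], TCP at [180.784, -624.368, 201.913] pointing down, gripper open.
Joint ranges: [-3.06, 3.06], [-0.37, 2.12], [-1.25, 1.32], [0.18, 2.47], [-1.1, 4.24], [0.23, 1.98], [-2.94, 2.94]. Speed limits (rad/s): [2.57, 2.57, 3.14, 3.14, 3.14, 3.14, 3.14].

## Interface

Orientations are given as [roll, pitch, yaw] about the fixed x, y, z axes, in that order (R = Rz(yaw) Ry(pitch) Rx(roll)).
In Python, from cell import ctrl gives the robot as it stands.
- The arm moves only by the tool carry_out, never from a script. Its argument "deltas" is one flat list of numbers, 7 for each row, row after row: the turn, a rotation vector about the tool's x, y, z in degrees, then the shift along the tool's x, y, z in m, then the closure, from -1 (fully open) to 1 (shut). In form: [wx, wy, wz, dx, dy, dz, claw, wx, wy, wz, dx, dy, dz, claw, ...]. A call has 1 to 12 rows; each row shifts and turns the commanded pose from where the row before left it, along the tool's axes as they then stand; what a row does not reach is not made up. A row lasts 1/8 s, in which the tool goes at most 62.5 mm and 10.7 degrees, less where a joint would pass 70% of its speed; a pose out of reach is approached as far as the arm can. A call with a gripper value outside its range is refused whole. The fingers move at their own pace and stop on an object; the grip force is fixed at half the most. Time passes only in rows, so rows that do not move let the fingers close. It gives the time, the measured TCP pose, the force, the opening and the grip force at its end, in the units of the state.
- ctrl.read_state(): the state, without advancing time (a new reading comes with each control period).
- ctrl.get_image(name): name is "scene" or "top"; returns the picture (400x640x3 uint8, red, green, blue); there is no depth.
- ctrl.calibration(name): a dict with "mtx" (3x3 intrinsics, pixels), "distortion" ([k1, k2, p1, p2, k3] as OpenCV has them; the pictures are not rectified), "R" (3x3) and "t" (3): a world point X has camera coordinates R X + t. Camera axes: x right, y down, z forward; pixel columns grow to the right and rows downward; lengths in mm; the calibration is good to about 2 mm. A picture is of the moment at which its call begins. calibration takes no time and is no camera call.
- ctrl.finish_job(): hands the job in; it is judged then, once.
The state is a dict: "clock": time; "qpos": joint angles; "qd": joint speeds; "tau": joint torques, N m; "eef_pos": TCP position; "tool_rot": TCP orientation; "force": force on the tool from outside, world axes, zero at the start; "torque": the same for the moment, N m; "width": finger opening in mm; "gripper_force": force on a finger pad.
Only numpy, scipy, OpenCV 4.12 (cv2) and the standard library are available. Lean on these libraries where they do the work, as an engineer would, in place of code of your own. Each camera call takes 0.05 s, during which the arm holds its last target. There are 200 camera calls.

## Task

The three laundry containers have been put back in one another's drip trays: swap them round until each stands upright in the middle of the tray shaped like its own base (the canister in the round one, the tin in the square one, the bottle in the oblong one), with the tin and the bottle turned in line with the sides of their trays. They drip, so never stand one on the bare counter: use the empty rubber mat as the free spot on the way. Keep the containers upright, and leave the measuring cup and the scrubbing brush where they are.

Things in the scene. Friction and masses are not known exactly. Their poses are not given: they have to be found in the camera images.
- canister: Loose round white canister with a flat grey lid, 94 mm tall: body 60 mm across up to 80 mm, lid 62 mm across above that. About 0.3 kg. At the start it stands in the oblong tray. Origin: centre of the underside, z up.
- tin: Loose square metal tin with a paper band, 98 mm tall: body 58 x 58 mm up to 86 mm, lid 60 x 60 mm above that. About 0.3 kg. At the start it stands in the round tray, turned anyhow. Origin: centre of the underside, z up, x and y square to its sides.
- bottle: Loose oblong white plastic bottle, 106 mm tall: body 86 mm (along its x) by 44 mm (along its y) with flat upright sides up to 82 mm, a small shoulder 56 x 34 mm to 90 mm, a grey round cap 26 mm across on top. About 0.32 kg. At the start it stands in the square tray. Origin: centre of the underside, z up.
- round_tray: Fixed round drip tray, 100 mm across outside, 92 mm inside. It is screwed down. Painted dark grey; its floor is 6 mm above the counter and its lip stands 11 mm above the counter, 4 mm thick. Origin: centre of the underside, on the counter, z up.
- square_tray: Fixed square drip tray, 104 x 104 mm outside, 96 x 96 mm inside, sides along its x and y. It is screwed down. Painted dark grey; its floor is 6 mm above the counter and its lip stands 11 mm above the counter, 4 mm thick. Origin: centre of the underside, on the counter, z up.
- oblong_tray: Fixed oblong drip tray, 124 mm (along its x) by 82 mm (along its y) outside, 116 x 74 mm inside. It is screwed down. Painted dark grey; its floor is 6 mm above the counter and its lip stands 11 mm above the counter, 4 mm thick. Origin: centre of the underside, on the counter, z up.
- mat: Fixed flat square mat of dark ribbed rubber without a lip, 120 x 120 mm and 6 mm thick, empty at the start: the free spot. Origin: centre of the underside, on the counter; its top is at 6 mm.
- cup: Loose measuring cup of clear plastic, mouth up, 70 mm across the rim and 70 mm tall, empty; to be left alone. Origin: centre of the underside.
- brush: Loose scrubbing brush lying bristles down, 105 mm (along its x) x 45 mm x 38 mm tall: pale bristles with a narrower wooden back on top; to be left alone. Origin: centre of the underside.

How it is judged:
By the outcome, as a careful person would: the job done as asked, in the order asked, and still so for the second after the job is handed in, with the robot touching nothing.
It also fails if it takes over 109 s, if anything falls off the work surface, if the arm or the gripper's body presses on something with over 40 N, if the wrist force passes 120 N, or if a joint passes its speed limit or range.

## Working session

There is one attempt and no reset: what is moved stays moved. The work goes in short steps, Python scripts to look and compute and a tool call to move; the robot and the scene stay as the last step left them, time stands still between calls to the robot, and variables do not carry over. Pictures are saved under pics/ and viewed, at most 14 in all, crops included, and the job is handed in when it is done.

Besides the shell and the picture viewer there is one more tool, called after "Emit:" by a JSON object that holds its "method" and its "body", one argument or row to a line. carry_out: Moves the arm, as the interface text tells. Its arguments: {"type":"object","properties":{"deltas":{"type":"array"}},"required":["deltas"]}

```bash
ls; mkdir -p pics; python3 - <<'E'
from cell import ctrl
import cv2
print(ctrl.read_state(), ctrl.grip_depth)
for n in("scene","top"):
    im=ctrl.get_image(n); cv2.imwrite(f"pics/{n}0.png",im[:,:,::-1]); c=ctrl.calibration(n); print(n,c)
E
```

```text
pics
{'clock': 0.0, 'qpos': array([ 1.22318804,  0.62931983,  0.03846284,  1.51839689, -0.02698257,
        0.99630286, -0.02003744]), 'qd': array([ 0.00051272,  0.00063153,  0.00012454,  0.00024316, -0.0009495 ,
        0.00176186,  0.00137396]), 'tau': array([ 1.31222252e-03, -5.63403940e+01,  1.22596063e+00, -1.93444455e+01,
        1.06939909e-02,  1.06661010e-02, -3.22169235e-06]), 'eef_pos': array([ 180.57598303, -623.68903108,  200.99734157]), 'tool_rot': array([-3.13968497e+00,  5.14663732e-05,  2.81762834e-01]), 'force': array([ 0.16501948, -0.5870347 ,  0.33551725]), 'torque': array([0.00087538, 0.03056114, 0.0217923 ]), 'gripper_force': 0.0, 'width': 85.83592313933808} 18.700000000000003
scene {'mtx': array([[459.09480353,   0.        , 323.02557511],
       [  0.        , 459.09480353, 195.68678823],
       [  0.        ,   0.        ,   1.        ]]), 'distortion': array([-0.13527414,  0.        ,  0.        ,  0.        ,  0.        ]), 'R': array([[ 0.10861222,  0.9940796 , -0.00302162],
       [ 0.8365059 , -0.09303726, -0.54000181],
       [-0.5370859 ,  0.0561232 , -0.84165843]]), 't': array([ -65.24510745, -462.86546021, 1253.62881166])}
top {'mtx': array([[432.19462119,   0.        , 320.16977658],
       [  0.        , 432.19462119, 202.45132947],
       [  0.        ,   0.        ,   1.        ]]), 'distortion': array([-0.09918004,  0.        ,  0.        ,  0.        ,  0.        ]), 'R': array([[-0.01575959, -0.99979179,  0.01296156],
       [-0.99196806,  0.01400652, -0.12571076],
       [ 0.12550304, -0.0148386 , -0.99198226]]), 't': array([ 12.2788186 , 543.52133816, 681.9315415 ])}
```

View pics/scene0.png

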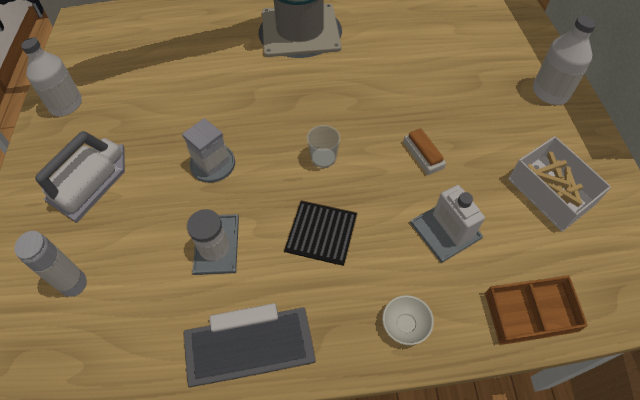

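View pics/top0.png

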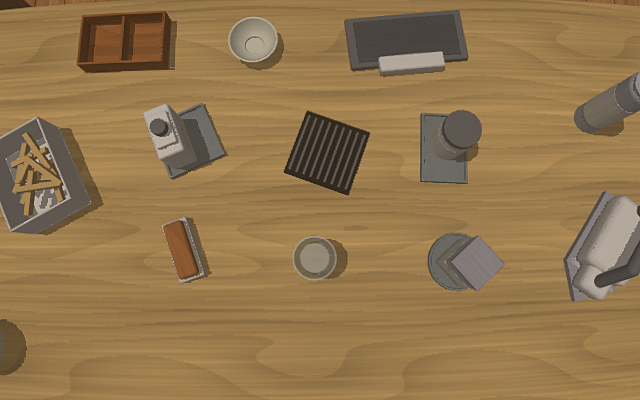

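The scene view shows the tin in the round tray at about (210,158), the canister in the oblong tray (212,242), the mat (321,232), the bottle in the square tray (452,222), the cup (323,147) and the brush (424,150). In the top view they're at the tin (470,262), canister (450,140), mat (328,152), bottle (180,140), cup (316,258) and brush (183,250).

```bash
cat > h.py <<'E'
import numpy as np, cv2
from cell import ctrl
C={n:ctrl.calibration(n) for n in("scene","top")}
def rays(n,uv):
    c=C[n]; p=cv2.undistortPoints(np.float64(uv).reshape(-1,1,2),c["mtx"],c["distortion"])[:,0]
    d=np.c_[p,np.ones(len(p))]@c["R"]; return -c["R"].T@c["t"],d/np.linalg.norm(d,axis=1)[:,None]
def onz(n,uv,z):
    o,d=rays(n,uv); return (o+d*((z-o[2])/d[:,2])[:,None])[:,:2]
def tri(us,ut):
    o1,d1=rays("scene",us);o2,d2=rays("top",ut);P=[]
    for a,b in zip(d1,d2):
        s=np.linalg.lstsq(np.c_[a,-b],o2-o1,rcond=None)[0]; p=o1+s[0]*a;q=o2+s[1]*b
        P.append([*(p+q)/2,np.linalg.norm(p-q)])
    return np.array(P)
def proj(n,X):
    c=C[n];return cv2.projectPoints(np.float64(X).reshape(-1,1,3),cv2.Rodrigues(c["R"])[0],c["t"],c["mtx"],c["distortion"])[0][:,0]
E
python3 - <<'E'
import cv2,numpy as np
s=cv2.imread("pics/scene0.png");t=cv2.imread("pics/top0.png")
def cr(im,x,y,w=66,h=66): return cv2.resize(im[y-h+20:y+h-20,x-w+20:x+w-20],(260,260),interpolation=cv2.INTER_CUBIC)
A=np.vstack([np.hstack([cr(s,212,150),cr(s,212,242),cr(s,450,222)]),np.hstack([cr(t,466,262),cr(t,450,146),cr(t,185,140)])])
print(A.shape);cv2.imwrite("pics/crops.png",A)
E
```

```text
(520, 780, 3)
```

View pics/crops.png

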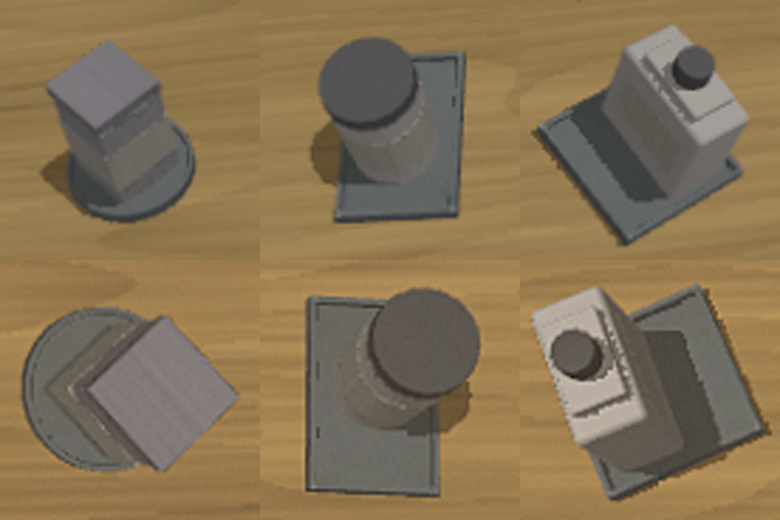

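The crops show the tin lid, canister lid, and bottle cap and body top clearly in both views. Three corners of each rectangular tray are visible, and most of the round rim. Next I'll mask by colour.

```bash
cat > seg.py <<'E'
from h import *
import sys
tag=sys.argv[1]
G={"scene":{"round":(212,150),"oblong":(212,242),"square":(450,222)},"top":{"round":(466,262),"oblong":(450,146),"square":(185,140)}}
for n in G:
    im=cv2.imread(f"pics/{n}{tag}.png").astype(int); b,g,r=im[...,0],im[...,1],im[...,2]
    m=((b-r)>=3).astype(np.uint8); cv2.imwrite(f"pics/m_{n}.png",m*255)
    for k,(x,y) in G[n].items():
        w=np.zeros_like(m); w[y-46:y+46,x-46:x+46]=m[y-46:y+46,x-46:x+46]
        w=cv2.morphologyEx(w,cv2.MORPH_OPEN,np.ones((2,2),np.uint8))
        N,l,st,_=cv2.connectedComponentsWithStats(w); keep=[i for i in range(1,N) if st[i,4]>40]
        v,u=np.nonzero(np.isin(l,keep)); P=onz(n,np.c_[u,v],11).astype(np.float32)
        print(n,k,len(u),"circ",np.round(cv2.minEnclosingCircle(P)[0],1),round(cv2.minEnclosingCircle(P)[1]*2,1)) if k=="round" else print(n,k,len(u),cv2.minAreaRect(P))
    v,u=np.nonzero(((r.max()>0)&(im.max(2)<52)&(im.max(2)-im.min(2)<22)).astype(int)); 
    mc={"scene":(321,232),"top":(328,152)}[n]; s=(abs(u-mc[0])<48)&(abs(v-mc[1])<48)
    print(n,"mat",cv2.minAreaRect(onz(n,np.c_[u,v][s],6).astype(np.float32)))
E
python3 seg.py 0; python3 - <<'E'
import cv2,numpy as np
for n in("scene","top"):
    im=cv2.imread(f"pics/{n}0.png")
    for p in {"scene":[(203,132),(212,172),(205,222),(225,265),(207,250),(464,200),(430,230),(455,210),(320,205)],"top":[(477,262),(440,262),(461,132),(430,170),(160,128),(170,110),(210,150),(197,140),(300,115)]}[n]: print(n,p,im[p[1],p[0]])
m=[cv2.imread(f"pics/m_{n}.png")[90:300,100:520] for n in("scene","top")]
cv2.imwrite("pics/masks.png",np.vstack(m))
E
```

```text
scene round 92 circ [ 475.  -197.6] 45.1
scene oblong 732 ((650.15576171875, -211.67977905273438), (79.52568817138672, 122.97590637207031), 85.71793365478516)
scene square 416 ((680.42236328125, 212.3136749267578), (101.75203704833984, 42.95161819458008), 23.810054779052734)
scene mat ((640.80224609375, -8.714027404785156), (117.71598815917969, 118.92728424072266), 69.5519027709961)
scene (203, 132) [122 118 121]
scene (212, 172) [87 87 89]
scene (205, 222) [84 84 85]
scene (225, 265) [101 101  98]
scene (207, 250) [88 96 99]
scene (464, 200) [83 84 86]
scene (430, 230) [94 95 91]
scene (455, 210) [135 139 144]
scene (320, 205) [28 39 45]
top (477, 262) [115 118 127]
top (440, 262) [ 87 101 111]
top (461, 132) [83 88 94]
top (430, 170) [ 99 107 108]
top (160, 128) [85 92 97]
top (170, 110) [81 90 98]
top (210, 150) [101 108 109]
top (197, 140) [66 73 77]
top (300, 115) [ 81 131 166]Traceback (most recent call last):
  File "seg.py", line 12, in <module>
    v,u=np.nonzero(np.isin(l,keep)); P=onz(n,np.c_[u,v],11).astype(np.float32)
                                       ~~~^^^^^^^^^^^^^^^^^
  File "h.py", line 8, in onz
    o,d=rays(n,uv); return (o+d*((z-o[2])/d[:,2])[:,None])[:,:2]
        ~~~~^^^^^^
  File "h.py", line 5, in rays
    c=C[n]; p=cv2.undistortPoints(np.float64(uv).reshape(-1,1,2),c["mtx"],c["distortion"])[:,0]
              ~~~~~~~~~~~~~~~~~~~^^^^^^^^^^^^^^^^^^^^^^^^^^^^^^^^^^^^^^^^^^^^^^^^^^^^^^^^^
cv2.error: OpenCV(4.12.0) /io/opencv/modules/calib3d/src/undistort.dispatch.cpp:347: error: (-215:Assertion failed) CV_IS_MAT(_src) && CV_IS_MAT(_dst) && (_src->rows == 1 || _src->cols == 1) && (_dst->rows == 1 || _dst->cols == 1) && _src->cols + _src->rows - 1 == _dst->rows + _dst->cols - 1 && (CV_MAT_TYPE(_src->type) == CV_32FC2 || CV_MAT_TYPE(_src->type) == CV_64FC2) && (CV_MAT_TYPE(_dst->type) == CV_32FC2 || CV_MAT_TYPE(_dst->type) == CV_64FC2) in function 'cvUndistortPointsInternal'
```

View pics/masks.png

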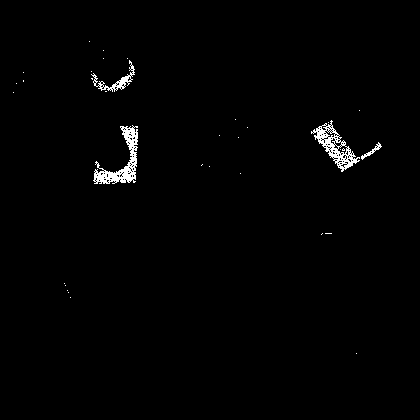

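The tray colour is too close to grey in shadow for a plain B−R mask. Only fragments showed in the scene view, at the trays. I'll use the corners read from the crops (edge pixel / 2.826 + crop origin) and check them for size and height.

```bash
cat > m1.py <<'E'
from h import *
O={("s","t"):(166,104),("s","c"):(166,196),("s","b"):(404,176),("t","t"):(420,216),("t","c"):(404,100),("t","b"):(139,94)}
off={"t":0,"c":260,"b":520}; N={"s":"scene","t":"top"}
def px(v,o,pts):
    p=np.float64(pts); p[:,0]-=off[o]; p[:,1]-=260 if v=="t" else 0
    return (p+.5)/(260/92)-.5+np.array(O[v,o])
r=lambda a:print(np.round(a,1).tolist())
for v in N: print(v, -C[N[v]]["R"].T@C[N[v]]["t"])
T=tri(px("s","t",[(108,42),(162,80),(100,133),(47,90)]),px("t","t",[(165,470),(88,388),(163,317),(238,396)]));print("tin");r(T);r(T.mean(0)); r(np.linalg.norm(np.diff(T[[0,1,2,3,0],:2],axis=0),axis=1)); r(np.degrees(np.arctan2(*np.diff(T[[0,1,2,3,0],:2],axis=0).T[::-1])))
print("can");r(tri(px("s","c",[(367.5,82)]),px("t","c",[(426.5,341)])))
print("cap");r(tri(px("s","b",[(693,64)]),px("t","b",[(577,353)])))
B=tri(px("s","b",[(672,28),(749,118)]),px("t","b",[(582,447),(532,310)]));print("bottle edge");r(B);r(B[1]-B[0])
for nm,o,S,Tt in(("oblong","c",[(464,53,11),(458,216,0),(334,220,0)],[(308,297,5),(307,491,0),(440,495,0)]),("square","b",[(535,130,5),(627,243,0),(742,172,5)],[(698,288,8),(768,432,11),(613,499,0)])):
  for v,L in(("s",S),("t",Tt)):
    p=px(v,o,[q[:2] for q in L]); X=np.array([onz(N[v],[a],q[2])[0] for a,q in zip(p,L)]); print(nm,v);r(X); D=np.diff(X,axis=0);r(np.linalg.norm(D,axis=1));r(np.degrees(np.arctan2(D[:,1],D[:,0])));r((X[0]+X[2])/2)
print("tray corner z");r(tri(px("s","c",[(464,53),(458,216)]),px("t","c",[(307,491),(308,297)])));r(tri(px("s","b",[(535,130),(627,243)]),px("t","b",[(768,432),(698,288)])))
from scipy.optimize import least_squares as LS
for v,L,z in(("s",[(70,190),(76,205),(92,215),(125,220),(160,209),(183,190),(195,165),(192,140)],5),("t",[(23,385),(30,350),(48,325),(75,311),(103,308),(26,410),(42,440),(70,462),(105,470),(130,465)],8)):
    X=onz(N[v],px(v,"t",L),z); s=LS(lambda q:np.hypot(*(X-q[:2]).T)-q[2],[450,-200,50]).x; s2=LS(lambda q:np.hypot(*(X-q[:2]).T)-50,[450,-200]).x; print("round",v);r(s);r(s2)
E
python3 m1.py
```

```text
s [1067.58246681  -48.56256205  804.98193137]
t [453.76483551  14.78233349 744.63131709]
tin
[[399.9, -228.3, 99.5, 2.5], [444.3, -187.3, 102.2, 3.0], [481.3, -232.5, 94.8, 3.9], [437.7, -272.2, 96.0, 2.8]]
[440.8, -230.1, 98.1, 3.0]
[60.5, 58.4, 59.0, 58.0]
[42.8, -50.7, -137.6, 130.8]
can
[[651.1, -220.9, 93.8, 2.2]]
cap
[[656.2, 253.4, 106.3, 2.1]]
bottle edge
[[610.0, 258.6, 78.8, 2.5], [688.8, 288.2, 85.9, 1.7]]
[78.8, 29.6, 7.1, -0.8]
oblong s
[[586.5, -170.9], [706.9, -178.3], [701.6, -262.7]]
[120.6, 84.5]
[-3.5, -93.6]
[644.1, -216.8]
oblong t
[[707.1, -179.3], [582.9, -173.5], [579.4, -258.4]]
[124.4, 85.0]
[177.3, -92.3]
[643.2, -218.8]
square s
[[637.8, 169.5], [729.3, 215.7], [688.1, 309.2]]
[102.6, 102.1]
[26.8, 113.8]
[662.9, 239.3]
square t
[[728.0, 212.7], [633.0, 165.7], [594.7, 264.9]]
[106.0, 106.4]
[-153.7, 111.1]
[661.3, 238.8]
tray corner z
[[582.2, -172.2, 3.9, 0.5], [707.9, -178.9, 2.7, 2.0]]
[[635.6, 169.2, 0.9, 2.8], [730.2, 214.6, 2.1, 0.7]]
round s
[442.9, -228.7, 51.4]
[444.7, -228.2]
round t
[442.6, -227.3, 49.2]
[442.7, -228.2]
```

```bash
python3 - <<'E'
from h import *
print("clutter bottle base/top0", onz("scene",[(62,108),(32,45)],0), "rack",onz("scene",[(80,205),(40,180),(125,150)],0),"tube",onz("scene",[(70,285),(30,245)],0))
print("scene px of tcp",proj("scene",[(181,-624,200),(181,-624,300)]))
print("cup",onz("top",[(316,258)],35),onz("scene",[(323,150)],30),"brush",onz("scene",[(424,152)],20))
def go(p,yaw,q,yawq):
    c,s=np.cos(np.radians(yaw)),np.sin(np.radians(yaw)); d=np.subtract(q,p); print("dx,dy,dz mm",np.round([d[0]*c+d[1]*s,d[0]*s-d[1]*c,-d[2]],1),"wz",yaw-yawq)
go((180.6,-623.7,201),16.1,(441,-230,200),41.3)
E
cat >> h.py <<'E'
def go(q,yawq):
    s=ctrl.read_state(); p=s["eef_pos"]; y=s["tool_rot"][2]; c,k=np.cos(y),np.sin(y); d=np.subtract(q,p)
    print("clock",round(s["clock"],2),"yaw",round(np.degrees(y),1),"tool dx,dy,dz mm",np.round([d[0]*c+d[1]*k,d[0]*k-d[1]*c,-d[2]],1),"wz",round((np.degrees(y)-yawq+90)%180-90,1),"q",np.round(s["qpos"],2))
E
```

```text
clutter bottle base/top0 [[ 217.88016369 -624.4766241 ]
 [ -66.73264054 -791.69411052]] rack [[ 519.82219115 -516.3213354 ]
 [ 440.82317528 -628.83234978]
 [ 379.59301897 -433.6232912 ]] tube [[ 704.61764927 -506.23525376]
 [ 607.66029626 -613.72518559]]
scene px of tcp [[29.45601894 36.50072684]
 [ 9.67278897  0.4737597 ]]
cup [[452.32174983  12.40805664]] [[457.26583655  15.70922988]] brush [[478.50732892 234.85956498]]
dx,dy,dz mm [ 359.4 -306.     1. ] wz -25.199999999999996
```

Emit:
{"method": "carry_out", "body": {
  "deltas": [0, 0, 0, 0, 0, -0.03, -1, 0, 0, 0, 0, 0, -0.05, -1, 0, 0, 0, 0, 0, -0.05, -1]
}}

```text
clock: 0.48
eef_pos: [180.6, -623.9, 332.6]
tool_rot: [-3.14, 0.0, 0.282]
force: [0.7, -1.2, 0.8]
width: 85.7
gripper_force: 0.0
```

```bash
python3 -c "
from h import *
go((441,-230,200),41.3)"
```

```text
clock 0.47 yaw 16.1 tool dx,dy,dz mm [ 359.6 -305.9  132.6] wz -25.2 q [ 1.22  0.53  0.05  1.32 -0.02  1.29 -0.02]
```

Emit:
{"method": "carry_out", "body": {
  "deltas": [0, 0, 0, 0.036, -0.0306, 0, -1, 0, 0, 0, 0.036, -0.0306, 0, -1, 0, 0, 0, 0.036, -0.0306, 0, -1, 0, 0, 0, 0.036, -0.0306, 0, -1, 0, 0, 0, 0.036, -0.0306, 0, -1, 0, 0, 0, 0.036, -0.0306, 0.02, -1, 0, 0, 0, 0.036, -0.0306, 0.02, -1, 0, 0, 0, 0.036, -0.0306, 0.03, -1, 0, 0, 0, 0.036, -0.0306, 0.03, -1, 0, 0, 0, 0.036, -0.0306, 0.03, -1, 0, 0, -8.4, 0, 0, 0, -1, 0, 0, -8.4, 0, 0, 0, -1]
}}

```text
clock: 1.98
eef_pos: [441.5, -229.1, 201.1]
tool_rot: [-3.14, 0.001, 0.582]
force: [-1.0, 0.1, 0.1]
width: 85.6
gripper_force: 0.0
```

Emit:
{"method": "carry_out", "body": {
  "deltas": [0, 0, -8.4, 0, 0, 0, -1, 0, 0, 0, 0, 0, 0, -1, 0, 0, 0, 0, 0, 0, -1]
}}

```text
clock: 2.35
eef_pos: [441.3, -230.4, 201.8]
tool_rot: [-3.141, 0.0, 0.719]
force: [0.1, 0.6, -0.2]
width: 85.5
gripper_force: 0.0
```

```bash
python3 -c "
from h import *
go((441,-230,42),41.3)
cv2.imwrite('pics/top1.png',ctrl.get_image('top')[130:390,300:600,::-1].repeat(2,0).repeat(2,1))"
```

```text
clock 2.35 yaw 41.2 tool dx,dy,dz mm [  0.   -0.5 159.8] wz -0.1 q [ 0.57  0.42 -0.2   1.93  0.11  0.81 -0.54]
```

View pics/top1.png

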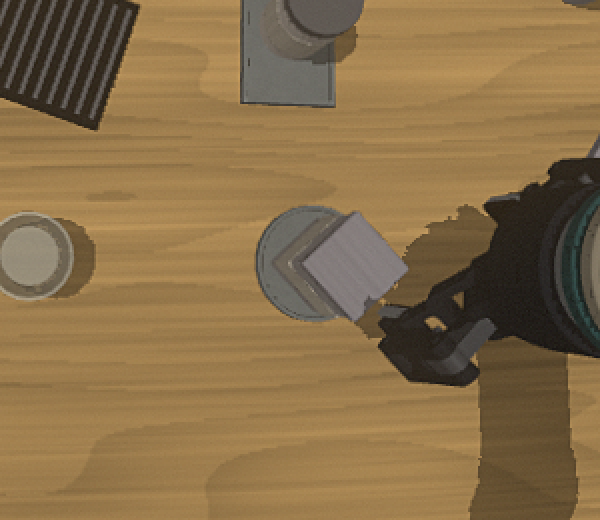

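The top view shows the finger tips straddling the tin's direction as projected, at about crop (390,325) and (505,200), with nothing in the way. I'll descend.

Emit:
{"method": "carry_out", "body": {
  "deltas": [0, 0, 0, 0, 0, 0.04, -1, 0, 0, 0, 0, 0, 0.04, -1, 0, 0, 0, 0, 0, 0.04, -1, 0, 0, 0, 0, 0, 0.025, -1, 0, 0, 0, 0, 0, 0.015, -1, 0, 0, 0, 0, 0, 0, -1, 0, 0, 0, 0, 0, 0, 1, 0, 0, 0, 0, 0, 0, 1, 0, 0, 0, 0, 0, 0, 1, 0, 0, 0, 0, 0, 0, 1, 0, 0, 0, 0, 0, 0, 1, 0, 0, 0, 0, 0, 0, 1]
}}

```text
clock: 3.9
eef_pos: [442.2, -230.7, 43.3]
tool_rot: [3.14, -0.001, 0.721]
force: [-1.2, 2.2, 6.5]
width: 59.2
gripper_force: 64.4
```

Emit:
{"method": "carry_out", "body": {
  "deltas": [0, 0, 0, 0, 0, 0, 1, 0, 0, 0, 0, 0, -0.01, 1, 0, 0, 0, 0, 0, -0.03, 1, 0, 0, 0, 0, 0, -0.03, 1, 0, 0, 0, 0, 0, -0.02, 1, 0, 0, 0, 0, 0, 0, 1]
}}

```text
clock: 4.65
eef_pos: [442.6, -231.0, 133.7]
tool_rot: [3.138, -0.002, 0.721]
force: [0.1, -0.2, -2.1]
width: 59.2
gripper_force: 65.5
```

```bash
python3 -c "
from h import *
go((641,-9,43.3),41.3)
im=ctrl.get_image('scene');cv2.imwrite('pics/scene2.png',im[:,:,::-1]);cv2.imwrite('pics/top2.png',ctrl.get_image('top')[:,:,::-1]);cv2.imwrite('pics/s2c.png',cv2.resize(im[60:340,120:520,::-1],(800,560)))"
```

```text
clock 4.65 yaw 41.3 tool dx,dy,dz mm [295.6 -35.7  90.4] wz 0.0 q [ 0.55  0.52 -0.18  2.    0.15  0.63 -0.58]
```

View pics/s2c.png

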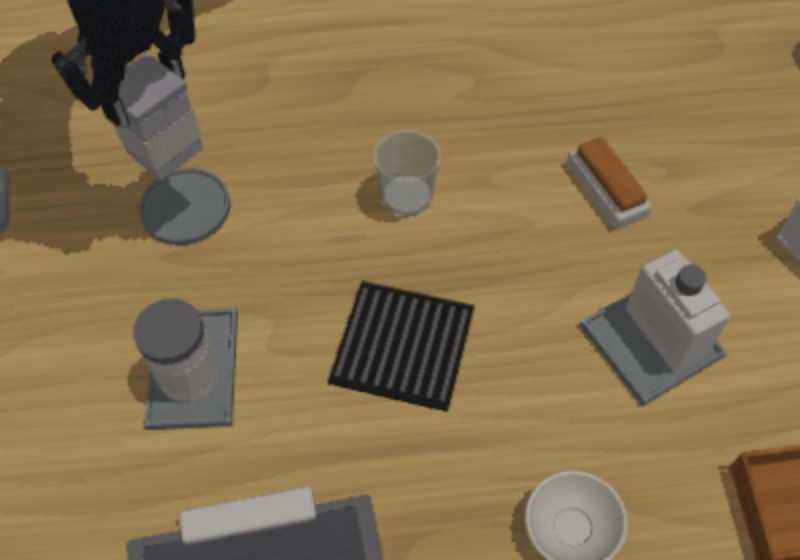

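The tin is held upright and lifted clear at crop (160,120). The round tray is now fully visible at crop (184,206), and the mat is clear at (402,345). I'll move to the mat.

Emit:
{"method": "carry_out", "body": {
  "deltas": [0, 0, 0, 0.02, -0.002, 0, 1, 0, 0, 0, 0.04, -0.005, 0, 1, 0, 0, 0, 0.05, -0.007, 0, 1, 0, 0, 0, 0.055, -0.007, 0, 1, 0, 0, 0, 0.055, -0.007, 0, 1, 0, 0, 0, 0.045, -0.005, 0, 1, 0, 0, 0, 0.03, -0.003, 0, 1, 0, 0, 0, 0, 0, 0, 1, 0, 0, 0, 0, 0, 0.03, 1, 0, 0, 0, 0, 0, 0.03, 1, 0, 0, 0, 0, 0, 0.018, 1, 0, 0, 0, 0, 0, 0, 1]
}}

```text
clock: 6.25
eef_pos: [637.3, -9.2, 52.1]
tool_rot: [-3.139, 0.003, 0.721]
force: [-0.8, 0.5, -2.3]
width: 59.1
gripper_force: 65.4
```

Emit:
{"method": "carry_out", "body": {
  "deltas": [0, 0, 0, 0, 0, 0, 1, 0, 0, 0, 0, 0, 0.005, 1, 0, 0, 0, 0, 0, 0, 1]
}}

```text
clock: 6.62
eef_pos: [639.3, -8.5, 49.2]
tool_rot: [3.141, -0.0, 0.722]
force: [1.0, 0.5, -2.1]
width: 59.0
gripper_force: 65.4
```

Emit:
{"method": "carry_out", "body": {
  "deltas": [0, 0, 0, 0, 0, 0.004, 1, 0, 0, 0, 0, 0, 0, 1]
}}

```text
clock: 6.88
eef_pos: [638.9, -8.5, 44.7]
tool_rot: [-3.141, 0.0, 0.722]
force: [0.7, 0.4, -1.7]
width: 59.0
gripper_force: 65.4
```

Emit:
{"method": "carry_out", "body": {
  "deltas": [0, 0, 0, 0, 0, 0.002, 1, 0, 0, 0, 0, 0, 0, 1]
}}

```text
clock: 7.12
eef_pos: [639.4, -8.4, 43.4]
tool_rot: [3.141, -0.0, 0.722]
force: [-0.8, -1.0, 2.3]
width: 59.3
gripper_force: 65.8
```

Emit:
{"method": "carry_out", "body": {
  "deltas": [0, 0, 0, 0, 0, 0.001, 1, 0, 0, 0, 0, 0, 0, -1, 0, 0, 0, 0, 0, 0, -1, 0, 0, 0, 0, 0, 0, -1, 0, 0, 0, 0, 0, 0, -1, 0, 0, 0, 0, 0, -0.02, -1, 0, 0, 0, 0, 0, -0.04, -1, 0, 0, 0, 0, 0, -0.05, -1, 0, 0, 0, 0, 0, -0.03, -1, 0, 0, 0, 0, 0, 0, -1]
}}

```text
clock: 8.38
eef_pos: [641.6, -8.3, 186.5]
tool_rot: [3.137, -0.006, 0.721]
force: [0.1, 0.4, -0.5]
width: 85.4
gripper_force: 0.0
```

```bash
python3 -c "
from h import *
go((651,-221,180),41.3)
im=ctrl.get_image('top');cv2.imwrite('pics/top3.png',im[:,:,::-1]);cv2.imwrite('pics/scene3.png',ctrl.get_image('scene')[:,:,::-1]);
t=cv2.imread('pics/top2.png');s=cv2.imread('pics/scene2.png')
z=lambda a:cv2.resize(a,(400,280),interpolation=cv2.INTER_CUBIC)
cv2.imwrite('pics/q3.png',np.vstack([np.hstack([z(t[225:295,400:500]),z(s[130:200,162:262])]),np.hstack([z(im[60:340,120:520,::-1]),z(t[60:340,120:520])])]))"
```

```text
clock 8.38 yaw 41.3 tool dx,dy,dz mm [-133.4  165.9    6.5] wz 0.0 q [ 0.07  0.63 -0.16  1.56  0.12  0.95 -0.98]
```

View pics/q3.png

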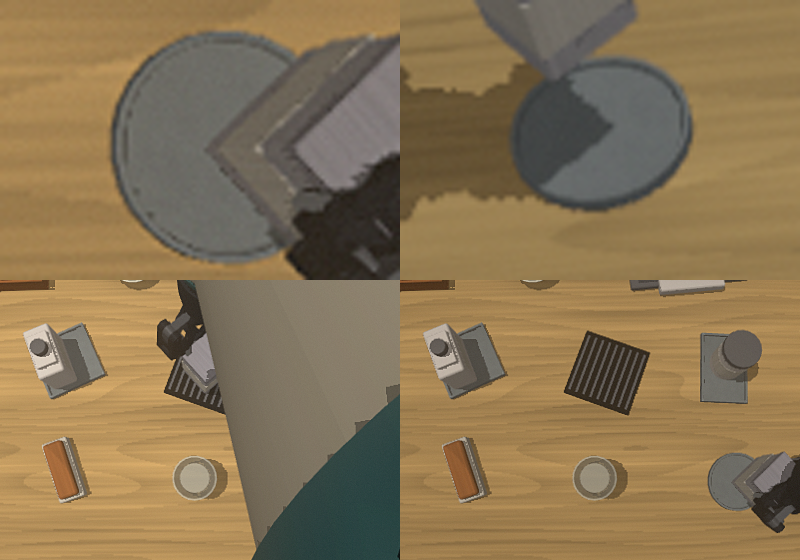

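The tin stands on the mat, partly hidden by the arm at about (330,155), and the gripper is clear above it. The round tray rim is centred at about top (457,261.8) and scene (212.5,163.3). I'll move over the canister.

Emit:
{"method": "carry_out", "body": {
  "deltas": [0, 0, 0, -0.02, 0.026, 0, -1, 0, 0, 0, -0.03, 0.036, 0, -1, 0, 0, 0, -0.033, 0.042, 0, -1, 0, 0, 0, -0.03, 0.036, 0, -1, 0, 0, 0, -0.02, 0.026, 0, -1, 0, 0, 0, 0, 0, 0, -1, 0, 0, 0, 0, 0, 0, -1]
}}

```text
clock: 9.35
eef_pos: [648.5, -219.2, 180.8]
tool_rot: [-3.139, -0.0, 0.723]
force: [0.2, 0.3, -0.3]
width: 85.4
gripper_force: 0.0
```

```bash
python3 -c "
from h import *
go((651,-221,40),41.3)
print(onz('top',[(457,261.75)],8),onz('scene',[(212.5,163.3)],6))"
```

```text
clock 9.35 yaw 41.4 tool dx,dy,dz mm [  0.7   3.  140.8] wz 0.1 q [ 0.38  0.71 -0.16  1.43  0.12  1.02 -0.66]
[[ 441.07645988 -229.44402077]] [[ 447.32221915 -226.44880242]]
```

Emit:
{"method": "carry_out", "body": {
  "deltas": [0, 0, 0, 0.001, 0.003, 0.03, -1, 0, 0, 0, 0, 0, 0.04, -1, 0, 0, 0, 0, 0, 0.04, -1, 0, 0, 0, 0, 0, 0.02, -1, 0, 0, 0, 0, 0, 0.01, -1, 0, 0, 0, 0, 0, 0, -1, 0, 0, 0, 0, 0, 0, 1, 0, 0, 0, 0, 0, 0, 1, 0, 0, 0, 0, 0, 0, 1, 0, 0, 0, 0, 0, 0, 1, 0, 0, 0, 0, 0, 0, 1, 0, 0, 0, 0, 0, 0, 1]
}}

```text
clock: 10.85
eef_pos: [652.8, -222.4, 44.0]
tool_rot: [3.14, -0.002, 0.722]
force: [-2.2, 0.9, 5.0]
width: 60.5
gripper_force: 63.9
```

Emit:
{"method": "carry_out", "body": {
  "deltas": [0, 0, 0, 0, 0, 0, 1, 0, 0, 0, 0, 0, -0.01, 1, 0, 0, 0, 0, 0, -0.03, 1, 0, 0, 0, 0, 0, -0.03, 1, 0, 0, 0, 0, 0, 0, 1]
}}

```text
clock: 11.48
eef_pos: [653.9, -223.3, 115.0]
tool_rot: [3.136, -0.003, 0.721]
force: [0.3, 0.5, -3.6]
width: 60.4
gripper_force: 65.7
```

```bash
python3 -c "
from h import *
go((444,-228,40),41.3)
cv2.imwrite('pics/top4.png',ctrl.get_image('top')[:,:,::-1]);cv2.imwrite('pics/scene4.png',ctrl.get_image('scene')[:,:,::-1])
t=cv2.imread('pics/top4.png');s=cv2.imread('pics/scene4.png')
z=lambda a:cv2.resize(a,(400,400),interpolation=cv2.INTER_CUBIC)
cv2.imwrite('pics/q4.png',np.hstack([z(s[195:295,160:260]),z(t[95:195,400:500])]))"
```

```text
clock 11.47 yaw 41.3 tool dx,dy,dz mm [-160.7 -135.1   75. ] wz 0.0 q [ 0.37  0.78 -0.15  1.47  0.14  0.89 -0.67]
```

View pics/q4.png

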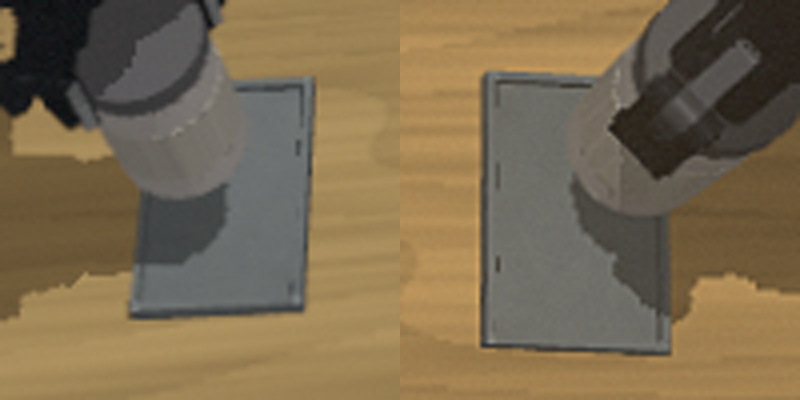

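The canister is held upright and lifted. The oblong tray shows three clean corners in each view (scene crop (315,78), (304,312), (131,318); top crop (83,74), (81,346), (270,353)). I'll move to the round tray.

Emit:
{"method": "carry_out", "body": {
  "deltas": [0, 0, 0, -0.015, -0.0135, 0, 1, 0, 0, 0, -0.03, -0.025, 0, 1, 0, 0, 0, -0.035, -0.0291, 0, 1, 0, 0, 0, -0.035, -0.029, 0, 1, 0, 0, 0, -0.03, -0.025, 0, 1, 0, 0, 0, -0.0157, -0.0135, 0, 1, 0, 0, 0, 0, 0, 0, 1, 0, 0, 0, 0, 0, 0, 1]
}}

```text
clock: 12.58
eef_pos: [443.1, -227.1, 111.5]
tool_rot: [3.141, -0.001, 0.722]
force: [0.6, 0.8, -3.2]
width: 60.3
gripper_force: 65.8
```

```bash
python3 -c "
from h import *
go((444,-228,44),41.3)
r=lambda a:print(np.round(a,1).tolist())
for n,o,L,Z in(('scene',(160,195),[(315,78),(304,312),(131,318)],(11,0,0)),('top',(400,95),[(83,74),(81,346),(270,353)],(5,0,5))):
    X=np.array([onz(n,[(np.array(p)+.5)/4-.5+o],z)[0] for p,z in zip(L,Z)]);D=np.diff(X,axis=0);r((X[0]+X[2])/2);r(np.linalg.norm(D,axis=1));r(np.degrees(np.arctan2(D[:,1],D[:,0])))
"
```

```text
clock 12.57 yaw 41.4 tool dx,dy,dz mm [ 0.1  1.3 67.5] wz 0.1 q [ 0.53  0.55 -0.17  2.02  0.16  0.58 -0.59]
[644.4, -215.7]
[122.4, 83.2]
[-4.1, -93.5]
[642.5, -217.4]
[123.2, 83.5]
[177.2, -93.4]
```

Emit:
{"method": "carry_out", "body": {
  "deltas": [0, 0, 0, 0, 0.001, 0.02, 1, 0, 0, 0, 0, 0, 0.03, 1, 0, 0, 0, 0, 0, 0.012, 1, 0, 0, 0, 0, 0, 0, 1, 0, 0, 0, 0, 0, 0, 1]
}}

```text
clock: 13.2
eef_pos: [443.5, -228.2, 50.5]
tool_rot: [3.14, -0.001, 0.722]
force: [0.3, -0.2, -1.5]
width: 60.2
gripper_force: 65.8
```

Emit:
{"method": "carry_out", "body": {
  "deltas": [0, 0, 0, 0, 0, 0.003, 1, 0, 0, 0, 0, 0, 0, 1]
}}

```text
clock: 13.45
eef_pos: [442.7, -228.1, 47.3]
tool_rot: [3.141, -0.0, 0.721]
force: [0.1, 0.5, -2.8]
width: 59.8
gripper_force: 65.8
```

Emit:
{"method": "carry_out", "body": {
  "deltas": [0, 0, 0, 0, 0, 0.002, 1, 0, 0, 0, 0, 0, 0, 1]
}}

```text
clock: 13.7
eef_pos: [442.4, -228.0, 44.9]
tool_rot: [-3.141, 0.0, 0.722]
force: [-0.1, 0.5, -3.1]
width: 60.2
gripper_force: 65.8
```

Emit:
{"method": "carry_out", "body": {
  "deltas": [0, 0, 0, 0, 0, 0.002, 1, 0, 0, 0, 0, 0, 0, 1]
}}

```text
clock: 13.95
eef_pos: [442.8, -227.9, 43.9]
tool_rot: [3.141, -0.0, 0.722]
force: [-1.7, 1.5, 8.4]
width: 60.7
gripper_force: 67.0
```

Contact is made. I'll release and retreat up, then on toward the bottle.

Emit:
{"method": "carry_out", "body": {
  "deltas": [0, 0, 0, 0, 0, 0, -1, 0, 0, 0, 0, 0, 0, -1, 0, 0, 0, 0, 0, 0, -1, 0, 0, 0, 0, 0, 0, -1, 0, 0, 0, 0, 0, -0.02, -1, 0, 0, 0, 0, 0, -0.05, -1, 0, 0, 0, 0, 0, -0.06, -1, 0, 0, 0, 0, 0, -0.03, -1, 0, 0, 0, 0, 0, 0, -1]
}}

```text
clock: 15.08
eef_pos: [444.1, -228.8, 205.3]
tool_rot: [3.136, -0.002, 0.721]
force: [0.7, 0.0, -0.8]
width: 85.3
gripper_force: 0.0
```

```bash
python3 -c "
from h import *
go((656,253,200),21)
s=ctrl.get_image('scene')[:,:,::-1];t=ctrl.get_image('top')[:,:,::-1]
cv2.imwrite('pics/scene5.png',s);cv2.imwrite('pics/top5.png',t)
z=lambda a:cv2.resize(a,(400,400),interpolation=cv2.INTER_CUBIC)
cv2.imwrite('pics/q5.png',np.hstack([z(s[176:276,400:500]),z(t[88:188,130:230])]))"
```

```text
clock 15.07 yaw 41.3 tool dx,dy,dz mm [ 477.3 -221.9    5.3] wz 20.3 q [ 0.57  0.41 -0.21  1.93  0.11  0.81 -0.55]
```

View pics/q5.png

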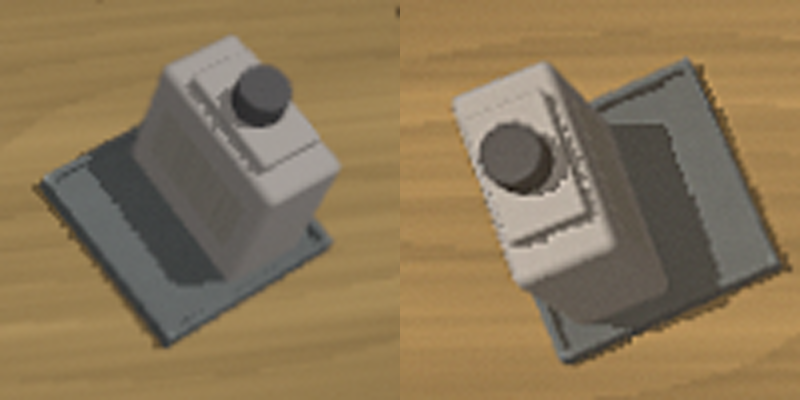

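The bottle's body top shows all four corners in both views (scene crop (170,72), (233,37), (340,168), (272,206); top crop (216,245), (122,288), (55,105), (148,63)). I'll triangulate these.

```bash
python3 -c "
from h import *
r=lambda a:print(np.round(a,1).tolist())
S=(np.array([(170,72),(233,37),(340,168),(272,206)])+.5)/4-.5+(400,176)
T=(np.array([(216,245),(122,288),(55,105),(148,63)])+.5)/4-.5+(130,88)
P=tri(S,T);r(P);r(P.mean(0));D=np.diff(P[[0,1,2,3,0],:2],axis=0);r(np.linalg.norm(D,axis=1));r(np.degrees(np.arctan2(D[:,1],D[:,0])))
print('cap');r(tri([(np.array((262,93))+.5)/4-.5+(400,176)],[(np.array((116,157))+.5)/4-.5+(130,88)]))
for n,o,L,Z in(('scene',(400,176),[(38,187),(166,347),(331,241)],(5,0,5)),('top',(130,88),[(289,60),(388,266),(167,363)],(8,8,0))):
    X=np.array([onz(n,[(np.array(p)+.5)/4-.5+o],z)[0] for p,z in zip(L,Z)]);D=np.diff(X,axis=0);r((X[0]+X[2])/2);r(np.linalg.norm(D,axis=1));r(np.degrees(np.arctan2(D[:,1],D[:,0])))
"
```

```text
[[626.5, 222.0, 81.6, 4.3], [609.9, 258.8, 81.0, 2.8], [686.5, 289.9, 80.6, 2.6], [702.7, 251.8, 81.8, 2.8]]
[656.4, 255.6, 81.2, 3.1]
[40.4, 82.7, 41.4, 81.8]
[114.4, 22.1, -66.9, -158.6]
cap
[[656.3, 254.3, 104.5, 2.0]]
[663.0, 239.7]
[101.9, 105.0]
[26.3, 114.8]
[662.1, 238.8]
[106.0, 107.1]
[-154.1, 111.9]
```

Emit:
{"method": "carry_out", "body": {
  "deltas": [0, 0, 0, 0.025, -0.012, 0, -1, 0, 0, 0, 0.046, -0.0215, 0, -1, 0, 0, 0, 0.05, -0.023, 0, -1, 0, 0, 0, 0.05, -0.023, 0, -1, 0, 0, 0, 0.05, -0.023, 0, -1, 0, 0, 0, 0.05, -0.023, 0, -1, 0, 0, 0, 0.05, -0.023, 0, -1, 0, 0, 0, 0.05, -0.023, 0, -1, 0, 0, 0, 0.05, -0.023, 0, -1, 0, 0, 0, 0.045, -0.021, 0, -1, 0, 0, 0, 0.012, -0.007, 0, -1, 0, 0, 9, 0, 0, 0, -1]
}}

```text
clock: 16.68
eef_pos: [653.1, 255.6, 200.1]
tool_rot: [-3.14, 0.004, 0.563]
force: [-0.2, -0.5, -0.8]
width: 85.6
gripper_force: 0.0
```

Emit:
{"method": "carry_out", "body": {
  "deltas": [0, 0, 10, 0, 0, 0, -1, 0, 0, 0, 0, 0, 0, -1, 0, 0, 0, 0, 0, 0, -1]
}}

```text
clock: 17.05
eef_pos: [654.0, 254.0, 202.0]
tool_rot: [3.141, 0.002, 0.392]
force: [-0.2, -0.3, 0.4]
width: 85.2
gripper_force: 0.0
```

```bash
python3 -c "
from h import *
go((656.4,254.8,47),22.3)"
```

```text
clock 17.05 yaw 22.5 tool dx,dy,dz mm [  2.6   0.2 155. ] wz 0.2 q [-0.34  0.71 -0.13  1.35  0.09  1.09 -1.66]
```

Emit:
{"method": "carry_out", "body": {
  "deltas": [0, 0, 0, 0.002, 0, 0.04, -1, 0, 0, 0, 0, 0, 0.04, -1, 0, 0, 0, 0, 0, 0.04, -1, 0, 0, 0, 0, 0, 0.02, -1, 0, 0, 0, 0, 0, 0.014, -1, 0, 0, 0, 0, 0, 0, -1, 0, 0, 0, 0, 0, 0, 1, 0, 0, 0, 0, 0, 0, 1, 0, 0, 0, 0, 0, 0, 1, 0, 0, 0, 0, 0, 0, 1, 0, 0, 0, 0, 0, 0, 1, 0, 0, 0, 0, 0, 0, 1]
}}

```text
clock: 18.55
eef_pos: [657.4, 255.5, 50.6]
tool_rot: [3.141, -0.002, 0.39]
force: [0.3, -0.0, 6.8]
width: 41.8
gripper_force: 61.0
```

Emit:
{"method": "carry_out", "body": {
  "deltas": [0, 0, 0, 0, 0, 0, 1]
}}

```text
clock: 18.68
eef_pos: [657.4, 255.5, 50.6]
tool_rot: [3.141, -0.003, 0.39]
force: [-1.0, -1.8, 6.0]
width: 42.1
gripper_force: 61.0
```

Emit:
{"method": "carry_out", "body": {
  "deltas": [0, 0, 0, 0, 0, -0.01, 1, 0, 0, 0, 0, 0, -0.03, 1, 0, 0, 0, 0, 0, -0.04, 1, 0, 0, 0, 0, 0, -0.04, 1, 0, 0, 0, 0, 0, -0.02, 1, 0, 0, 0, 0, 0, 0, 1, 0, 0, 0, 0, 0, 0, 1]
}}

```text
clock: 19.55
eef_pos: [655.0, 255.1, 187.3]
tool_rot: [3.142, 0.003, 0.39]
force: [0.3, -1.3, -4.9]
width: 42.1
gripper_force: 61.8
```

```bash
python3 -c "
from h import *
go((643.5,-217,190),-3.4)
s=ctrl.get_image('scene')[:,:,::-1];t=ctrl.get_image('top')[:,:,::-1]
cv2.imwrite('pics/scene6.png',s);cv2.imwrite('pics/top6.png',t)
z=lambda a:cv2.resize(a,(400,400),interpolation=cv2.INTER_CUBIC)
cv2.imwrite('pics/q6.png',np.hstack([z(s[140:290,400:550]),z(t[68:218,100:250])]))"
```

```text
clock 19.55 yaw 22.4 tool dx,dy,dz mm [-190.2  432.3   -2.7] wz 25.8 q [-0.35  0.73 -0.12  1.36  0.09  1.07 -1.67]
```

View pics/q6.png

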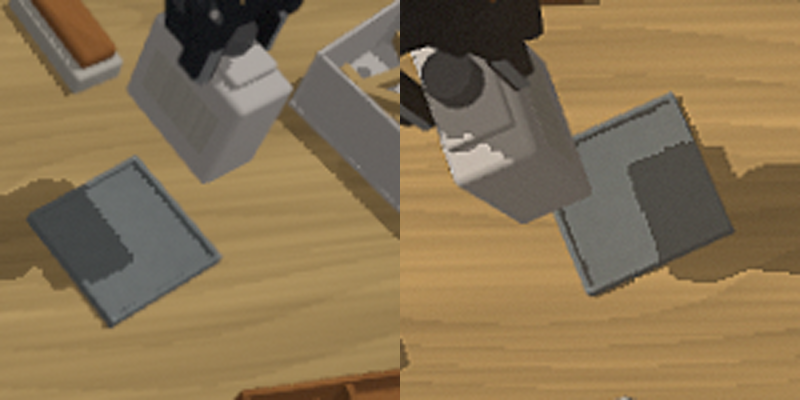

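The bottle is lifted upright and the square tray is empty. Its corners are at scene crop (27,217), (110,326), (220,257), (135,157) and top crop (272,95), (333,232), (192,295). I'll carry the bottle to the oblong tray.

Emit:
{"method": "carry_out", "body": {
  "deltas": [0, 0, 0, -0.01, 0.022, 0, 1, 0, 0, 0, -0.018, 0.042, 0, 1, 0, 0, 0, -0.02, 0.046, 0, 1, 0, 0, 0, -0.02, 0.046, 0, 1, 0, 0, 0, -0.02, 0.046, 0, 1, 0, 0, 0, -0.02, 0.046, 0, 1, 0, 0, 0, -0.02, 0.046, 0, 1, 0, 0, 0, -0.02, 0.046, 0, 1, 0, 0, 0, -0.02, 0.042, 0, 1, 0, 0, 0, -0.014, 0.03, 0, 1, 0, 0, 0, -0.008, 0.0203, 0, 1, 0, 0, 8.6, 0, 0, 0, 1]
}}

```text
clock: 21.15
eef_pos: [643.7, -220.2, 188.2]
tool_rot: [3.141, 0.001, 0.232]
force: [-0.2, 1.0, -4.5]
width: 41.6
gripper_force: 61.9
```

Emit:
{"method": "carry_out", "body": {
  "deltas": [0, 0, 8.6, 0, 0, 0, 1, 0, 0, 8.6, 0, 0, 0, 1, 0, 0, 0, 0, 0, 0, 1, 0, 0, 0, 0, 0, 0, 1]
}}

```text
clock: 21.65
eef_pos: [644.8, -216.0, 188.7]
tool_rot: [-3.141, 0.0, -0.057]
force: [0.9, -0.6, -2.7]
width: 41.8
gripper_force: 61.9
```

```bash
python3 -c "
from h import *
go((643.5,-217,50.6),-3.4)
r=lambda a:print(np.round(a,1).tolist())
k=400/150
for n,o,L,Z in(('scene',(400,140),[(27,217),(110,326),(220,257),(135,157)],(5,0,5,11)),('top',(100,68),[(272,95),(333,232),(192,295)],(8,8,0))):
    X=np.array([onz(n,[(np.array(p)+.5)/k-.5+o],z)[0] for p,z in zip(L,Z)]);D=np.diff(X,axis=0);r((X[0]+X[2])/2);r(X.mean(0));r(np.linalg.norm(D,axis=1));r(np.degrees(np.arctan2(D[:,1],D[:,0])))
"
```

```text
clock 21.65 yaw -3.3 tool dx,dy,dz mm [ -1.2   1.  138.1] wz 0.1 q [ 0.29  0.69 -0.02  1.44  0.01  1.02 -1.36]
[661.8, 240.4]
[662.6, 240.1]
[102.6, 104.1, 100.4]
[24.7, 114.2, -153.8]
[661.5, 238.7]
[652.2, 215.7]
[104.3, 102.8]
[-155.6, 112.2]
```

Emit:
{"method": "carry_out", "body": {
  "deltas": [0, 0, 0, -0.001, 0.001, 0.03, 1, 0, 0, 0, 0, 0, 0.04, 1, 0, 0, 0, 0, 0, 0.04, 1, 0, 0, 0, 0, 0, 0.022, 1, 0, 0, 0, 0, 0, 0, 1, 0, 0, 0, 0, 0, 0, 1]
}}

```text
clock: 22.4
eef_pos: [644.9, -217.8, 58.1]
tool_rot: [3.141, -0.002, -0.06]
force: [0.7, -0.5, -3.1]
width: 41.5
gripper_force: 61.9
```

Emit:
{"method": "carry_out", "body": {
  "deltas": [0, 0, 0, 0, 0, 0.003, 1, 0, 0, 0, 0, 0, 0, 1]
}}

```text
clock: 22.65
eef_pos: [644.2, -217.5, 54.7]
tool_rot: [3.141, -0.001, -0.06]
force: [-0.6, -0.1, -4.7]
width: 41.9
gripper_force: 62.0
```

Emit:
{"method": "carry_out", "body": {
  "deltas": [0, 0, 0, 0, 0, 0.002, 1, 0, 0, 0, 0, 0, 0, 1]
}}

```text
clock: 22.9
eef_pos: [643.7, -217.4, 51.9]
tool_rot: [-3.142, 0.0, -0.06]
force: [0.0, 0.0, -3.9]
width: 41.9
gripper_force: 62.0
```

Emit:
{"method": "carry_out", "body": {
  "deltas": [0, 0, 0, 0, 0, 0.002, 1, 0, 0, 0, 0, 0, 0, 1]
}}

```text
clock: 23.15
eef_pos: [644.0, -217.6, 50.6]
tool_rot: [3.141, -0.001, -0.06]
force: [-1.9, 0.7, 0.9]
width: 42.2
gripper_force: 62.6
```

Emit:
{"method": "carry_out", "body": {
  "deltas": [0, 0, 0, 0, 0, 0.001, 1, 0, 0, 0, 0, 0, 0, -1, 0, 0, 0, 0, 0, 0, -1, 0, 0, 0, 0, 0, 0, -1, 0, 0, 0, 0, 0, 0, -1, 0, 0, 0, 0, 0, 0, -1, 0, 0, 0, 0, 0, -0.02, -1, 0, 0, 0, 0, 0, -0.05, -1, 0, 0, 0, 0, 0, -0.05, -1, 0, 0, 0, 0, 0, -0.02, -1, 0, 0, 0, 0, 0, 0, -1]
}}

```text
clock: 24.52
eef_pos: [645.4, -218.0, 192.4]
tool_rot: [3.14, -0.006, -0.06]
force: [-0.1, -0.1, -0.1]
width: 85.6
gripper_force: 0.0
```

```bash
python3 -c "
from h import *
go((640.5,-9,190),41.3)"
```

```text
clock 24.52 yaw -3.5 tool dx,dy,dz mm [ -17.5 -208.3    2.4] wz -44.8 q [ 0.29  0.68 -0.02  1.44  0.01  1.02 -1.36]
```

Emit:
{"method": "carry_out", "body": {
  "deltas": [0, 0, 0, -0.003, -0.03, 0, -1, 0, 0, 0, -0.004, -0.045, 0, -1, 0, 0, 0, -0.004, -0.05, 0, -1, 0, 0, 0, -0.004, -0.045, 0, -1, 0, 0, 0, -0.0035, -0.0385, 0, -1, 0, 0, -9, 0, 0, 0, -1, 0, 0, -9, 0, 0, 0, -1, 0, 0, -9, 0, 0, 0, -1, 0, 0, -9, 0, 0, 0, -1, 0, 0, -8.8, 0, 0, 0, -1, 0, 0, 0, 0, 0, 0, -1, 0, 0, 0, 0, 0, 0, -1]
}}

```text
clock: 26.02
eef_pos: [637.4, -8.3, 188.4]
tool_rot: [-3.141, 0.001, 0.719]
force: [0.1, -0.6, -0.8]
width: 85.3
gripper_force: 0.0
```

```bash
python3 -c "
from h import *
go((639.5,-8.6,43.4),41.3)"
```

```text
clock 26.02 yaw 41.2 tool dx,dy,dz mm [  1.3   1.6 145. ] wz -0.1 q [ 0.11  0.63 -0.23  1.56  0.16  0.97 -1.03]
```

Emit:
{"method": "carry_out", "body": {
  "deltas": [0, 0, 0, 0.001, 0.002, 0.04, -1, 0, 0, 0, 0, 0, 0.04, -1, 0, 0, 0, 0, 0, 0.03, -1, 0, 0, 0, 0, 0, 0.025, -1, 0, 0, 0, 0, 0, 0.01, -1, 0, 0, 0, 0, 0, 0, -1, 0, 0, 0, 0, 0, 0, 1, 0, 0, 0, 0, 0, 0, 1, 0, 0, 0, 0, 0, 0, 1, 0, 0, 0, 0, 0, 0, 1, 0, 0, 0, 0, 0, 0, 1, 0, 0, 0, 0, 0, 0, 1]
}}

```text
clock: 27.52
eef_pos: [640.9, -8.8, 45.6]
tool_rot: [3.14, -0.002, 0.721]
force: [-1.1, 0.7, 5.6]
width: 59.0
gripper_force: 64.7
```

Emit:
{"method": "carry_out", "body": {
  "deltas": [0, 0, 0, 0, 0, 0, 1, 0, 0, 0, 0, 0, -0.01, 1, 0, 0, 0, 0, 0, -0.03, 1, 0, 0, 0, 0, 0, -0.03, 1, 0, 0, 0, 0, 0, -0.01, 1, 0, 0, 0, 0, 0, 0, 1]
}}

```text
clock: 28.28
eef_pos: [640.1, -9.2, 124.3]
tool_rot: [3.141, -0.001, 0.721]
force: [-0.7, -0.8, -2.1]
width: 59.1
gripper_force: 65.3
```

```bash
python3 -c "
from h import *
go((662,239.5,46),24.3)"
```

```text
clock 28.27 yaw 41.3 tool dx,dy,dz mm [ 180.7 -172.3   78.3] wz 17.0 q [ 0.1   0.71 -0.22  1.62  0.19  0.84 -1.04]
```

Emit:
{"method": "carry_out", "body": {
  "deltas": [0, 0, 0, 0.015, -0.014, 0, 1, 0, 0, 0, 0.03, -0.028, 0, 1, 0, 0, 0, 0.035, -0.034, 0, 1, 0, 0, 0, 0.035, -0.034, 0, 1, 0, 0, 0, 0.03, -0.029, 0, 1, 0, 0, 0, 0.025, -0.024, 0, 1, 0, 0, 0, 0.0107, -0.0093, 0, 1, 0, 0, 8.5, 0, 0, 0, 1, 0, 0, 8.5, 0, 0, 0, 1, 0, 0, 0, 0, 0, 0, 1, 0, 0, 0, 0, 0, 0, 1]
}}

```text
clock: 29.65
eef_pos: [661.6, 239.2, 123.5]
tool_rot: [3.141, 0.001, 0.427]
force: [-0.0, -0.3, -2.3]
width: 58.6
gripper_force: 65.2
```

```bash
python3 -c "
from h import *
go((662,239.5,45.6),24.3)"
```

```text
clock 29.65 yaw 24.5 tool dx,dy,dz mm [ 0.5 -0.1 77.9] wz 0.2 q [-0.33  0.79 -0.11  1.42  0.1   0.94 -1.61]
```

Emit:
{"method": "carry_out", "body": {
  "deltas": [0, 0, 0, 0, 0, 0.025, 1, 0, 0, 0, 0, 0, 0.03, 1, 0, 0, 0, 0, 0, 0.017, 1, 0, 0, 0, 0, 0, 0, 1, 0, 0, 0, 0, 0, 0, 1]
}}

```text
clock: 30.28
eef_pos: [662.8, 240.0, 53.0]
tool_rot: [3.142, -0.002, 0.425]
force: [0.2, -0.1, -0.5]
width: 59.0
gripper_force: 65.2
```

Emit:
{"method": "carry_out", "body": {
  "deltas": [0, 0, 0, 0, 0, 0.003, 1, 0, 0, 0, 0, 0, 0, 1]
}}

```text
clock: 30.52
eef_pos: [662.0, 239.8, 49.5]
tool_rot: [3.142, -0.001, 0.425]
force: [-0.6, -0.1, -1.7]
width: 58.9
gripper_force: 65.2
```

Emit:
{"method": "carry_out", "body": {
  "deltas": [0, 0, 0, 0, 0, 0.002, 1, 0, 0, 0, 0, 0, 0, 1]
}}

```text
clock: 30.78
eef_pos: [661.7, 239.6, 46.8]
tool_rot: [3.142, 0.0, 0.425]
force: [-0.3, -0.5, -2.6]
width: 59.0
gripper_force: 65.2
```

Emit:
{"method": "carry_out", "body": {
  "deltas": [0, 0, 0, 0, 0, 0.002, 1, 0, 0, 0, 0, 0, 0, 1]
}}

```text
clock: 31.02
eef_pos: [662.1, 239.8, 45.7]
tool_rot: [3.141, -0.001, 0.425]
force: [-0.4, 0.7, 3.3]
width: 58.8
gripper_force: 65.8
```

Emit:
{"method": "carry_out", "body": {
  "deltas": [0, 0, 0, 0, 0, 0, -1, 0, 0, 0, 0, 0, 0, -1, 0, 0, 0, 0, 0, 0, -1, 0, 0, 0, 0, 0, 0, -1, 0, 0, 0, 0, 0, -0.02, -1, 0, 0, 0, 0, 0, -0.05, -1, 0, 0, 0, 0, 0, -0.06, -1, 0, 0, 0, 0, 0, -0.06, -1, 0, 0, 0, -0.015, -0.04, -0.03, -1, 0, 0, 0, -0.015, -0.05, 0, -1, 0, 0, 0, -0.015, -0.05, 0, -1, 0, 0, 0, -0.015, -0.05, 0, -1]
}}

```text
clock: 32.52
eef_pos: [527.8, 389.4, 266.9]
tool_rot: [-3.141, -0.002, 0.425]
force: [0.3, 0.4, 0.4]
width: 85.3
gripper_force: 0.0
```

Emit:
{"method": "carry_out", "body": {
  "deltas": [0, 0, 0, -0.015, -0.05, 0, -1, 0, 0, 0, -0.015, -0.05, 0, -1, 0, 0, 0, -0.01, -0.04, 0, -1, 0, 0, 0, 0, 0, 0, -1]
}}

```text
clock: 33.02
eef_pos: [430.3, 503.5, 266.5]
tool_rot: [-3.138, -0.0, 0.432]
force: [-0.5, -0.2, -0.3]
width: 85.5
gripper_force: 0.0
```

```bash
python3 -c "
from h import *
s=ctrl.get_image('scene')[:,:,::-1];t=ctrl.get_image('top')[:,:,::-1]
cv2.imwrite('pics/scene7.png',s);cv2.imwrite('pics/top7.png',t)
def cr(im,x,y): return cv2.resize(im[y-46:y+46,x-46:x+46],(260,260),interpolation=cv2.INTER_CUBIC)
cv2.imwrite('pics/q7.png',np.vstack([np.hstack([cr(s,212,150),cr(s,212,242),cr(s,450,222)]),np.hstack([cr(t,466,262),cr(t,450,146),cr(t,185,140)])]))"
```

```text
(no output)
```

View pics/q7.png

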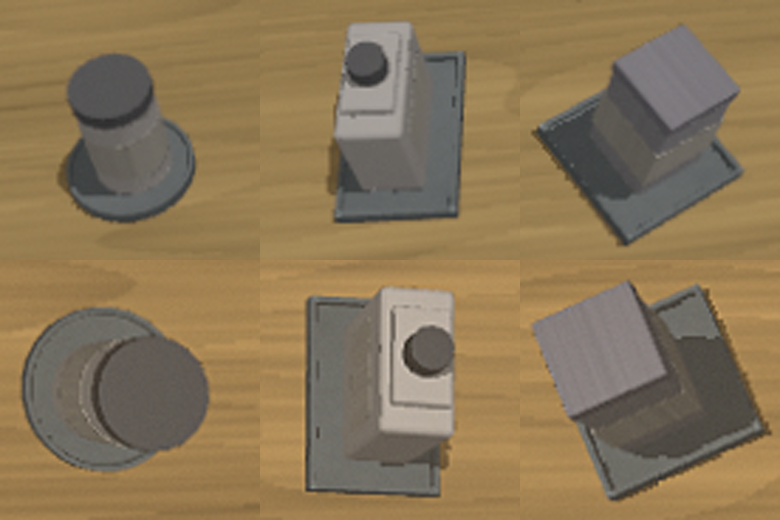

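View pics/scene7.png

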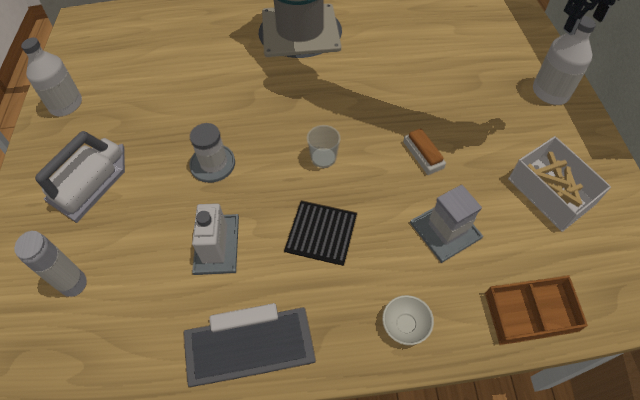

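All three containers stand upright in their own trays, the mat is empty, and the cup (323,147) and brush (424,150) haven't moved. I'll measure centring from the lid corners in the crops.

```bash
cat > m2.py <<'E'
import io,contextlib
with contextlib.redirect_stdout(io.StringIO()): from m1 import *
def q(P):
    r(P);r(P.mean(0));D=np.diff(P[[0,1,2,3,0],:2],axis=0);r(np.linalg.norm(D,axis=1));r(np.degrees(np.arctan2(D[:,1],D[:,0])))
print("tin");q(tri(px("s","b",[(686,25),(740,90),(669,138),(612,68)]),px("t","b",[(577,418),(534,324),(630,283),(670,377)])))
print("bottle");q(tri(px("s","c",[(348,24),(414,24),(404,138),(337,138)]),px("t","c",[(452,436),(378,434),(382,290),(454,293)])))
print("cap");r(tri(px("s","c",[(366,61)]),px("t","c",[(430,350)])))
print("can");r(tri(px("s","t",[(110,86)]),px("t","t",[(152,394)])))
E
python3 m2.py
```

```text
tin
[[622.0, 257.3, 99.2, 7.5], [675.5, 281.2, 100.3, 2.6], [700.5, 229.2, 92.7, 0.9], [645.3, 204.8, 93.0, 1.5]]
[660.8, 243.1, 96.3, 3.2]
[58.6, 57.6, 60.4, 57.4]
[24.0, -64.3, -156.2, 113.9]
bottle
[[599.1, -237.1, 82.5, 0.3], [601.4, -194.6, 78.9, 2.2], [685.7, -200.9, 79.9, 4.1], [683.0, -242.5, 82.9, 3.4]]
[642.3, -218.8, 81.1, 2.5]
[42.5, 84.6, 41.7, 84.0]
[86.9, -4.3, -93.8, 176.3]
cap
[[642.5, -219.0, 105.1, 1.1]]
can
[[440.0, -225.3, 95.7, 1.1]]
```

```bash
python3 -c "
from cell import ctrl
print(ctrl.finish_job())"
```

```text
the job is handed in; nothing more can be done
None
```

I handed the job in at about 33 s: the canister, tin and bottle each stand upright in their own trays, within about 4 mm of centre by camera, with the tin and bottle lined up to within about 1°. The cup and brush haven't moved.

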